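# Reset the notched length stop

## Task

Move the sliding length stop on the notched rail to the notch that the pointed index clip marks (three of the others have only a hex nut beside them). Squeeze its release lever fully against the fixed grip, keep it squeezed while you slide the stop along, and let go once it is over that notch, so that the pawl drops fully home there.

Things in the scene. Friction and masses are not known exactly. Their poses are not given: they have to be found in the camera images.
- stop_rail: Straight rail, 340 mm long, fixed on the carriage; origin mid-length at table height. Axes: y along it (to the robot's left), x away from the robot, z up. A steel rack along its top, 31 mm high, has five notches 45 mm apart: 10 mm slots with upright walls, sloped open to 23 mm at the top, so a pawl let down within 8 mm slips in. Nearby only a 68 mm tape measure beyond the +y end is taller than 50 mm.
- stop_grip (a point): Hand grip of the grey stop (saddle 56 x 80 mm) on the rail: two upright plates, 24 mm wide, 45 to 104 mm high, each topped by a black roll (12 mm thick, 30 mm long, along x): fixed grip at -y, lever at +y. Point midway between the rolls at rest, 98 mm up; axes as the rail. Outsides of the rolls at y = -25 and +25 mm at rest, -25 and +6 mm squeezed (50 and 31 mm wide).
- stop_pawl (a point): Centre of the pawl nose (steel, 7 mm thick, 12 mm wide) when down. It lies on the rail's centre line, 59 mm to +y of stop_grip, 26 mm above the table; it moves along with the stop but does not show the lever's lift. Axes as the rail.
- stop (a joint): Position of the stop along the rail in m, growing to the rail's +y; about 0 at the start, in the middle notch; the notches are at -0.090, -0.045, 0, 0.045 and 0.090. It slides with about 1 N of friction while the pawl is lifted and is locked when the pawl is down.
- release_lever (a joint): Angle of the release lever in rad: 0 at rest, pawl fully down in a notch; 0.22 when the nose just clears the teeth (it stays there if let down on a tooth); 0.32 fully squeezed, at its stop. Squeezing at the roll takes 6 N at first, 9 N fully; let go, it springs back.
- index_clip: Plain steel clip, 26 x 16 mm, nose tapering towards the rail, with a thin pointed pin standing 40 mm high; fixed on the ledge along the rail's -x side, 42 mm from the centre line, exactly beside the wanted notch. Three other notches have a hex nut (22 mm) there, the middle one nothing. Origin: centre of its underside, 8 mm above the table; axes as the rail.

How it is judged:
On the way, in this order (a step that is already met when the one before it is completed fails the run):
1. the release lever is squeezed while the stop is still at its first notch (value of joint release_lever above 0.25 rad and value of joint stop between -0.018 and 0.018 m), for 0.1 s.
2. the stop is over the marked notch with the lever still squeezed (value of joint release_lever above 0.25 rad and y of stop_pawl in the frame of index_clip between -0.015 and 0.015 m), for 0.1 s.
At the end, for the whole second after the job is handed in: The pawl stands within 10 mm (along the rail) of the index clip, it is fully down in that notch (lever angle below 0.05 rad), and the stop is at rest (value of joint release_lever below 0.05 rad and y of stop_pawl in the frame of index_clip between -0.01 and 0.01 m and velocity of joint stop between -0.01 and 0.01 m/s); the robot touches nothing.
It fails at once if the lever is let go while the stop is between two notches (value of joint release_lever below 0.235 rad and (value of joint stop between -0.0715 and -0.0635 m or value of joint stop between -0.0265 and -0.0185 m or value of joint stop between 0.0185 and 0.0265 m or value of joint stop between 0.0635 and 0.0715 m)).
It also fails if it takes over 32 s, if anything falls off the work surface, if the arm or the gripper's body presses on something with over 40 N, if the wrist force passes 120 N, or if a joint passes its speed limit or range.

## Robot

A 6-joint arm with a two-finger parallel gripper is mounted at the origin on a cart in front of the work surface, level with it; the furniture and walls round the work are solid. World frame = base frame: x ahead of the robot, y to its left, z up, the work surface at z = 0. Lengths are in m, angles in rad, forces in N, time in s.
With the tool pointing down it reaches from about 0.3 to 0.875 m from the base axis. Payload 6.4 kg.
Tool frame: the origin (TCP) lies between the finger pads; the fingertips stand 8 mm ahead of it and the grasp point (between the pads) lies 11 mm behind it; z points along the fingers, y is the line along which they close (so a half turn about z gives the same grasp; the last joint's range is limited). The gripper opens to 88 mm and grips with 3 to 60 N. Pads are 18 mm wide; open, the fingers measure 123 mm over their backs; the gripper's body (75 mm by 187 mm) begins 45 mm behind the grasp point.
Start: joints at [-1.338, 0.181, 1.607, -0, 1.354, -0.206], TCP at [0.244, -0.521, 0.247] pointing down, gripper open.
Joint ranges: [-2.99, 2.99], [-0.89, 2.07], [0.3, 2.58], [-1.14, 4.28], [0, 2.63], [-3.12, 3.12]. Speed limits (rad/s): [2.57, 2.57, 3.01, 3.14, 3.14, 3.14].

## Interface

Orientations are given as a rotation vector (axis times angle).
In Python, from cell import ctrl, grab_frame, camera_params, recognise, trace, place_of gives the robot as it stands. The module is installed in compiled form; this text tells all that it offers.
- The arm moves only by the tool send_rows, never from a script. Its argument "plan" is text: rows parted by semicolons, each of 5 numbers parted by spaces: the finger opening in mm, from 0 to 88.1, then the shift along the tool's x, y, z in mm, then the turn about the tool's z in degrees. In form: claw x y z turn; .... A call has 1 to 8 rows; each row shifts and turns the commanded pose from where the row before left it, along the tool's axes as they then stand; what a row does not reach is not made up. A row lasts 1/8 s, in which the tool goes at most 62.5 mm and 10.7 degrees, less where a joint would pass 70% of its speed; a pose out of reach is approached as far as the arm can. A call is refused whole if a number of a shift passes 62.5 or a number of a turn 10.7, either way. A call with a gripper value outside its range is refused whole. The fingers move at their own pace and stop on an object; "newtons" is the grip in N (left out, the last holds). Time passes only in rows, so rows that do not move let the fingers close. It gives the time, the measured TCP pose, the force, the opening and the grip force at its end, in the units of the state.
- ctrl.state(): the state, without advancing time (a new reading comes with each control period).
- grab_frame(name): name is "scene" or "side" or "wrist"; returns the picture (480x640x3 uint8, red, green, blue); there is no depth.
- camera_params(name): a dict with "K" (3x3 intrinsics, pixels), "k1" (the pictures are not rectified: a ray, as slopes to the right and down, at radius r is drawn at 1 + k1 r^2 times it, then the intrinsics apply), "rvec" (rotation vector, rad) and "tvec" (3), from world to camera coordinates, as OpenCV has them. Camera axes: x right, y down, z forward; pixel columns grow to the right and rows downward; lengths in m; the calibration is good to about 2 mm. A picture is of the moment at which its call begins: read the wrist's pose just before it. camera_params takes no time and is no camera call; for the wrist camera it gives the pose at the moment of the call.
- ctrl.finish_job(): hands the job in; it is judged then, once.
Trained networks look in the newest picture that a camera, given by its name, has taken for a name from the list of things; names that differ only in an ending like _2 or _b are one class to them, and where a whole thing is asked for, a point or a joint stands for the part that bears it (a point fixed in the world has none). Each returns a list of dicts, best first, with "p" (0 to 1); they miss things now and then, are a little off and sometimes report something else, mostly with a low value. They report only what shows in the picture. A call takes as long as a camera call.
- recognise(camera, query): "at" ([x, y, z] in m, in the coordinates of the camera as it stood for that picture, good to about 4 mm: the middle of the surface that is visible of it).
- trace(camera, query): "pixels" (480x640 bool, what is visible of it).
- place_of(camera, query): "at" ([x, y, z] in m, in the coordinates of the camera as it stood for that picture, good to about 4 mm: a listed point, or the origin of a listed thing).
The state is a dict: "time_s": time; "joint_positions": joint angles; "joint_velocities": joint speeds; "tau": joint torques, N m; "position": TCP position; "ee_rot": TCP orientation; "contact_force": force on the tool from outside, world axes, zero at the start; "ft_torque": the same for the moment, N m; "grip_width": finger opening in m; "grasp_force": force on a finger pad.
Only numpy, scipy, OpenCV 4.12 (cv2) and the standard library are available. Lean on these libraries where they do the work, as an engineer would, in place of code of your own. Each camera call takes 0.05 s, during which the arm holds its last target. There are 200 camera calls.

## Working session

There is one attempt and no reset: what is moved stays moved. The work goes in short steps, Python scripts to look and compute and a tool call to move; the robot and the scene stay as the last step left them, time stands still between calls to the robot, and variables do not carry over. Pictures are saved under pics/ and viewed, at most 10 in all, crops included, and the job is handed in when it is done.

Besides the shell and the picture viewer there is one more tool, called as name(argument=value, ...) on one line, values as JSON. send_rows: Moves the arm, as the interface text tells. Its arguments: {"type":"object","properties":{"plan":{"type":"string"},"newtons":{"type":"number"}},"required":["plan"]}

```bash
mkdir -p pics
cat > h.py <<'E'
import numpy as np, cv2
from cell import ctrl, grab_frame, camera_params, recognise, trace, place_of
def w(cam,p,c=None):
    c=c or camera_params(cam); R=cv2.Rodrigues(np.array(c["rvec"],float))[0]
    return R.T@(np.array(p)-np.array(c["tvec"]).ravel())
def pix(cam,P,c=None):
    c=c or camera_params(cam); R=cv2.Rodrigues(np.array(c["rvec"],float))[0]
    q=R@np.array(P)+np.array(c["tvec"]).ravel(); s=q[:2]/q[2]; s=s*(1+c["k1"]*(s@s)); K=np.array(c["K"])
    return K[:2,:2]@s+K[:2,2]
def ray(cam,uv,z,c=None):
    c=c or camera_params(cam); R=cv2.Rodrigues(np.array(c["rvec"],float))[0]; K=np.array(c["K"])
    d=np.linalg.solve(K,[uv[0],uv[1],1])[:2]; s=d.copy()
    for _ in range(20): s=d/(1+c["k1"]*(s@s))
    o=-R.T@np.array(c["tvec"]).ravel(); v=R.T@np.r_[s,1]
    return o+v*(z-o[2])/v[2]
E
python3 - <<'E'
from h import *
np.set_printoptions(precision=4,suppress=True)
for cam in("scene","side"):
    cv2.imwrite(f"pics/{cam}0.png",grab_frame(cam)[:,:,::-1])
    for q in("stop_rail","stop_grip","stop_pawl","index_clip"):
        for r in place_of(cam,q)[:3]: print(cam,q,round(r["p"],2),w(cam,r["at"]),pix(cam,w(cam,r["at"])))
s=ctrl.state(); print(s["time_s"],s["position"],s["ee_rot"],s["grip_width"])
E
```

```text
scene stop_rail 0.59 [0.4655 0.0578 0.0012] [317.2238 293.12  ]
scene stop_grip 0.87 [0.4783 0.0295 0.1   ] [315.8925 245.0732]
scene stop_pawl 0.64 [0.4605 0.0843 0.0269] [313.1394 296.0784]
scene stop_pawl 0.17 [0.3985 0.1138 0.0097] [338.307  325.8793]
scene index_clip 0.61 [0.4    0.1153 0.0124] [337.1899 325.3832]
scene index_clip 0.31 [0.4774 0.0301 0.1023] [316.1982 244.5729]
side stop_rail 0.65 [ 0.464   0.0626 -0.0026] [294.7197 271.2395]
side stop_grip 0.66 [0.4762 0.0343 0.0985] [293.783  220.4527]
side stop_pawl 0.68 [0.4522 0.0927 0.0247] [294.0446 273.9623]
side index_clip 0.63 [0.3995 0.1163 0.0069] [316.3441 297.9058]
0.5 [ 0.2443 -0.5205  0.2467] [-3.0662 -0.6837  0.    ] 0.08823127555732238
```

View pics/scene0.png

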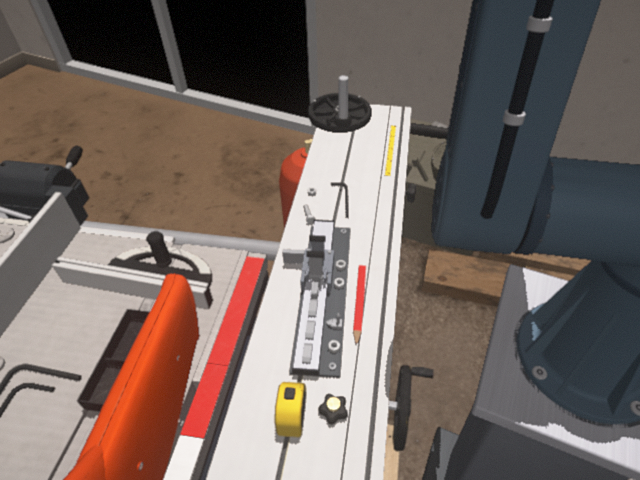

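View pics/side0.png

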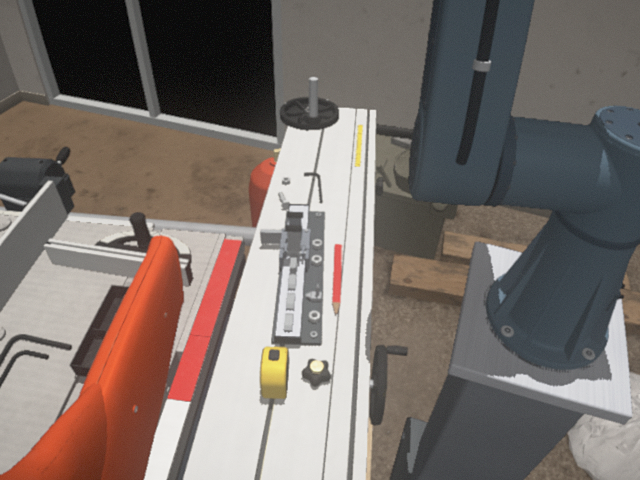

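The scene picture shows the rail from (318,225) to (315,372), with the grip at (317,245). The pointed clip is at (335,322), with nuts at (340,265), (340,282) and (335,345). The clip is therefore the notch just to +y of the middle one, and I'll check that with the yaw.

Run:
```python
from h import *
np.set_printoptions(precision=4,suppress=True)
# joint fit of pose (x,y,yaw) from the networks' reports; rel offsets along rail: notch0 at unknown rail offset
G=np.array([[.4783,.0295],[.4762,.0343]]).mean(0);P=np.array([[.4605,.0843],[.4522,.0927]]).mean(0);C=np.array([[.4,.1153],[.3995,.1163]]).mean(0)
from scipy.optimize import least_squares
for k in(-.09,-.045,.045,.09):
    def f(v):
        a=v[2];X=np.array([np.cos(a),np.sin(a)]);Y=np.array([-np.sin(a),np.cos(a)])
        p=v[:2];return np.r_[p-P,p-.059*Y-G,p+k*Y-.042*X-C]
    r=least_squares(f,[.456,.088,.3]);print(k,r.x,np.degrees(r.x[2]),r.cost**.5*1e3)
    if k==.045:b=r.x
a=b[2];X=np.array([np.cos(a),np.sin(a),0]);Y=np.array([-np.sin(a),np.cos(a),0]);p=np.r_[b[:2],0]
ims=[]
for cam in("scene","side"):
    im=cv2.imread(f"pics/{cam}0.png");
    u0,v0=(265,205) if cam=="scene" else (235,185)
    c=cv2.resize(im[v0:v0+190,u0:u0+100],None,fx=3.1,fy=3.1,interpolation=cv2.INTER_CUBIC)
    for t in(-.09,-.045,0,.045,.09):
        for q,col in((p+t*Y+[0,0,.031],(0,0,255)),(p+t*Y-.042*X+[0,0,.008],(0,255,0))):
            cv2.circle(c,tuple(int(x) for x in (pix(cam,q)-[u0,v0]+.5)*3.1),3,col,-1)
    for q in(p-.034*Y+[0,0,.104],p-.084*Y+[0,0,.104]):cv2.circle(c,tuple(int(x) for x in (pix(cam,q)-[u0,v0]+.5)*3.1),3,(255,0,255),-1)
    ims.append(c)
cv2.imwrite("pics/ov.png",np.hstack(ims)); print(p,p-.059*Y)
```

```text
-0.09 [ 0.4959  0.0823 -1.227 ] -70.30461315333788 47.396200949762054
-0.045 [ 0.4734  0.1024 -0.5024] -28.78411960259876 39.82228750341901
0.045 [0.4559 0.0881 0.3621] 20.748420524505455 1.1677755168228683
0.09 [0.4617 0.0764 0.5042] 28.889219075897756 23.390730410895756
[0.4559 0.0881 0.    ] [0.4768 0.0329 0.    ]
```

View pics/ov.png

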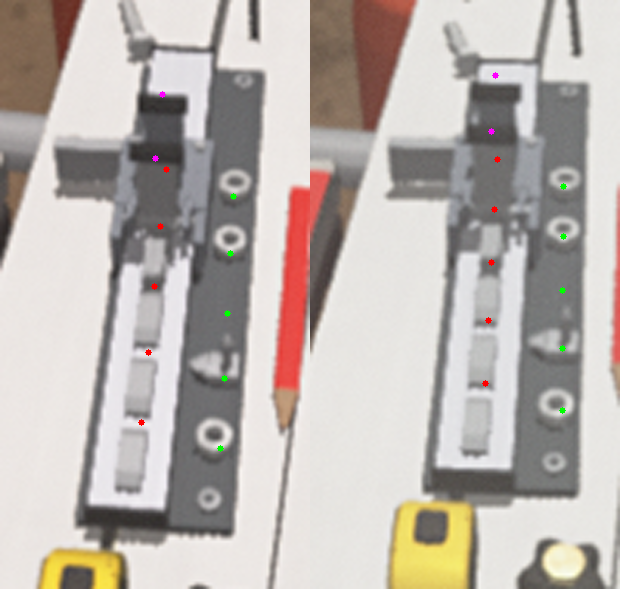

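The networks' reports fit only the +0.045 notch, with a residual of about 1 mm. In the overlay crop the clip sits at (215,367) in scene and (560,345) in side, with nuts at the other three notches and nothing at the middle. The model is a few mm off along the rail, so I'll move above it and refine the fit with the wrist camera.

Run:
```python
from h import *
np.set_printoptions(precision=4,suppress=True)
print("wheel base",ray("scene",(340,128),0),"top of pin if at z .1/.05",ray("scene",(344,77),.1),ray("scene",(344,77),.2))
s=ctrl.state();R=cv2.Rodrigues(np.array(s["ee_rot"]))[0];print(R)
t=np.array([.4768,.0329,0.247])+.0095*np.array([np.sin(.362),-np.cos(.362),0]);print(t,(R.T@(t-s["position"]))*1e3)
```

```text
wheel base [ 0.6423 -0.4663  0.    ] top of pin if at z .1/.05 [ 0.6663 -0.5472  0.1   ] [ 0.5938 -0.3708  0.2   ]
[[ 0.9053  0.4248 -0.    ]
 [ 0.4248 -0.9053  0.0001]
 [ 0.     -0.0001 -1.    ]]
[0.4802 0.024  0.247 ] [ 444.8557 -392.7545   -0.2826]
```

send_rows(plan="88 44 -39 0 0.5;88 44 -39 0 0.5;88 44 -39 0 0.5;88 44 -39 0 0.5;88 44 -39 0 0.5;88 44 -39 0 0.5;88 44 -39 0 0.5;88 44 -39 0 0.5", newtons=25)

```text
time_s: 1.5
position: [0.4441, -0.0928, 0.2472]
ee_rot: [3.088, 0.575, 0.002]
contact_force: [0.8, 0.1, 0.6]
grip_width: 0.0878
grasp_force: 0.0
```

Run:
```python
from h import *
np.set_printoptions(precision=4,suppress=True)
s=ctrl.state();R=cv2.Rodrigues(np.array(s["ee_rot"]))[0]
c=camera_params("wrist");im=grab_frame("wrist");cv2.imwrite("pics/w1.png",im[:,:,::-1])
for q in("stop_rail","stop_grip","stop_pawl","index_clip"):
    for r in place_of("wrist",q)[:2]: print(q,round(r["p"],2),w("wrist",r["at"],c),pix("wrist",w("wrist",r["at"],c),c))
print(s["time_s"],s["position"],R[:,1],np.degrees(np.arctan2(R[0,1],-R[1,1])))
t=np.array([.4802,.024,.247]);print((R.T@(t-s["position"]))*1e3)
```

```text
stop_rail 0.68 [ 0.4721  0.0584 -0.0004] [177.5735 114.9405]
stop_grip 0.59 [0.4772 0.0334 0.0968] [166.8665 120.0905]
stop_grip 0.46 [ 0.4741  0.0574 -0.0002] [179.2013 113.2989]
stop_pawl 0.57 [0.4569 0.0902 0.0322] [124.8287 119.3502]
index_clip 0.75 [0.4043 0.1152 0.0107] [ 96.8168 164.8218]
1.5 [ 0.4441 -0.0928  0.2472] [ 0.3602 -0.9329  0.0011] 21.112775378550126
[ 75.6987 -95.9637   0.1525]
```

View pics/w1.png

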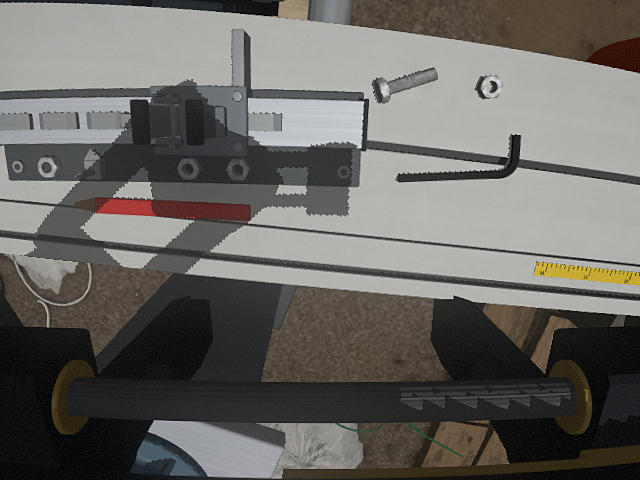

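The wrist picture shows the lever roll at (140,122), the fixed roll at (195,121), nuts at (48,166), (188,168) and (238,168), the clip at (92,163), and the ledge screws at (17,167) and (344,172). I'll measure from these.

Run:
```python
from h import *
np.set_printoptions(precision=4,suppress=True)
c=camera_params("wrist");s=ctrl.state()
g=lambda u,v,z:ray("wrist",(u,v),z,c)[:2]
L,F=g(140,122,.102),g(195,121,.102)
n1,n2,n4=g(238,168,.015),g(188,168,.015),g(48,166,.015);s1,s2=g(17,167,.01),g(344,172,.01)
print("rolls",L,F,np.linalg.norm(L-F),"mid",(L+F)/2)
for nm,a,b in(("rolls",L,F),("nuts",n4,n1),("screws",s1,s2)):
    d=a-b;print(nm,np.degrees(np.arctan2(-d[0],d[1])),np.linalg.norm(d))
d=(n4-n1);Y=d/np.linalg.norm(d);print("notches",n1,n2,n4,"mid",(n1+n4)/2,"mid along Y rel grip",((n1+n4)/2-(L+F)/2)@Y, "clip",g(92,163,.014),(g(92,163,.014)-(L+F)/2)@Y)
G=(L+F)/2; t=np.r_[G-.0095*Y,.247]
R=cv2.Rodrigues(np.array(s["ee_rot"]))[0];print(t,(R.T@(t-s["position"]))*1e3)
```

```text
rolls [0.4692 0.047 ] [0.4829 0.0114] 0.03807811746032413 mid [0.4761 0.0292]
rolls 20.966220849322177 0.03807811746032413
nuts 19.691959633193395 0.18028516660629645
screws 19.61539537122393 0.31218011817134883
notches [ 0.4473 -0.013 ] [0.4313 0.0296] [0.3866 0.1568] mid [0.417  0.0719] mid along Y rel grip 0.06009802325743078 clip [0.4039 0.1164] 0.1063789517872672
[0.4793 0.0203 0.247 ] [ 74.9934 -94.0887  -0.3002]
```

send_rows(plan="88 38 -47 0 0;88 37 -47 0 0;88 0 0 35 1.4;88 0 0 50 0;88 0 0 12 0;88 0 0 0 0")

```text
time_s: 2.5
position: [0.4794, 0.019, 0.1498]
ee_rot: [-3.095, -0.535, 0.002]
contact_force: [0.1, -0.4, -0.1]
grip_width: 0.088
grasp_force: 0.0
```

Run:
```python
from h import *
np.set_printoptions(precision=4,suppress=True)
s=ctrl.state();R=cv2.Rodrigues(np.array(s["ee_rot"]))[0]
c=camera_params("wrist");im=grab_frame("wrist");cv2.imwrite("pics/w2.png",im[:,:,::-1])
for q in("stop_grip","stop_pawl","index_clip"):
    for r in place_of("wrist",q)[:2]: print(q,round(r["p"],2),w("wrist",r["at"],c),pix("wrist",w("wrist",r["at"],c),c))
print(s["time_s"],s["position"],np.degrees(np.arctan2(R[0,1],-R[1,1])))
t=np.array([.4793,.0203,.087]);print((R.T@(t-s["position"]))*1e3)
```

```text
stop_grip 0.65 [0.4789 0.0278 0.0963] [304.2079 272.2345]
stop_pawl 0.71 [0.4554 0.092  0.0276] [205.5046 235.2635]
index_clip 0.65 [0.4038 0.1136 0.0094] [166.9329 282.062 ]
2.5 [0.4794 0.019  0.1498] 19.617352219063875
[ 0.4058 -1.2506 62.7876]
```

View pics/w2.png

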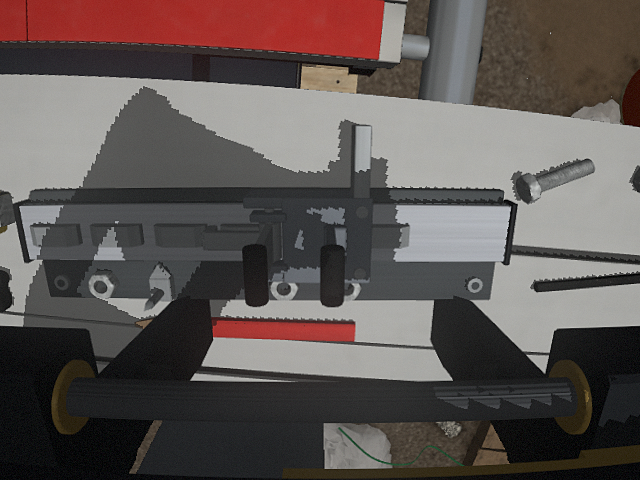

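The wrist picture shows the rolls at (256,275) and (331,275), lying between the fingers (column 205 and column 440 at their inner faces). Descending.

send_rows(plan="88 0 -1 21 0;88 0 0 21 0;88 0 0 21 0;88 0 0 0 0")

```text
time_s: 3.2
position: [0.4788, 0.0212, 0.0865]
ee_rot: [-3.095, -0.538, 0.002]
contact_force: [0.5, -0.1, -0.3]
grip_width: 0.0881
grasp_force: 0.0
```

send_rows(plan="70 0 0 0 0;60 0 0 0 0;50 0 0 0 0;40 0 0 0 0;34 0 0 0 0;28 0 0 0 0;24 0 0 0 0;24 0 0 0 0", newtons=25)

```text
time_s: 4.2
position: [0.4798, 0.0208, 0.0872]
ee_rot: [3.094, 0.538, 0.002]
contact_force: [1.2, -1.7, 5.2]
grip_width: 0.0313
grasp_force: 22.5
```

The opening is 31 mm, so the lever is fully squeezed. Next I'll slide 45 mm to rail +y.

send_rows(plan="24 0 -5 0 0;24 0 -8 0 0;24 0 -8 0 0;24 0 -8 0 0;24 0 -8 0 0;24 0 -8 0 0;24 0 0 0 0;24 0 0 0 0")

```text
time_s: 5.2
position: [0.4645, 0.0641, 0.0872]
ee_rot: [-3.095, -0.539, -0.002]
contact_force: [2.4, 1.8, 5.6]
grip_width: 0.0309
grasp_force: 22.3
```

Run:
```python
from h import *
np.set_printoptions(precision=4,suppress=True)
s=ctrl.state();a=np.radians(19.7);Y=np.array([-np.sin(a),np.cos(a)])
print((np.array(s["position"])[:2]-[.4798,.0208])@Y,s["contact_force"],s["grip_width"],s["grasp_force"])
for cam in("wrist","scene","side"):
    c=camera_params(cam);im=grab_frame(cam);cv2.imwrite(f"pics/{cam}3.png",im[:,:,::-1]);o={}
    for q in("stop_grip","stop_pawl","index_clip"):
        r=place_of(cam,q)
        if r:o[q]=w(cam,r[0]["at"],c);print(cam,q,round(r[0]["p"],2),o[q])
    if "stop_pawl" in o and "index_clip" in o:print("pawl-clip along Y",(o["stop_pawl"]-o["index_clip"])[:2]@Y)
```

```text
0.0459612017095252 [2.4154 1.7645 5.5556] 0.030919392518697294 22.332449331879616
wrist stop_grip 0.81 [0.4638 0.071  0.0953]
wrist index_clip 0.9 [0.4036 0.1158 0.0099]
scene stop_pawl 0.89 [0.4467 0.1289 0.0288]
scene index_clip 0.71 [0.4014 0.1161 0.0096]
pawl-clip along Y -0.0032589798566234874
side stop_grip 0.69 [0.4618 0.0728 0.0986]
side stop_pawl 0.86 [0.4405 0.1334 0.0263]
side index_clip 0.58 [0.404  0.1187 0.0045]
pawl-clip along Y 0.0015943448501891792
```

The pawl is within about 1 mm of the clip. I'll release gradually, moving the tool by half of each opening step so the fixed grip stays put. Then I'll open fully and lift.

send_rows(plan="35 0 -2 0 0;39 0 -2 0 0;43 0 -2 0 0;47 0 -2 0 0;51 0 -1 0 0;60 0 0 0 0;88 0 0 0 0;88 0 0 0 0")

```text
time_s: 6.8
position: [0.4606, 0.0719, 0.0864]
ee_rot: [-3.095, -0.538, 0.001]
contact_force: [-0.7, 0.2, 0.5]
grip_width: 0.0779
grasp_force: 0.0
```

send_rows(plan="88 0 0 0 0;88 0 0 0 0;88 0 0 -20 0;88 0 0 -40 0;88 0 0 -40 0;88 0 0 -40 0;88 0 0 0 0;88 0 0 0 0")

```text
time_s: 7.8
position: [0.4605, 0.072, 0.2261]
ee_rot: [-3.095, -0.538, 0.001]
contact_force: [-0.3, -1.1, -0.9]
grip_width: 0.0879
grasp_force: 0.0
```

Run:
```python
from h import *
np.set_printoptions(precision=4,suppress=True)
s=ctrl.state();a=np.radians(19.7);Y=np.array([-np.sin(a),np.cos(a)]);print(s["time_s"],s["contact_force"],s["grip_width"])
for cam in("wrist","scene","side"):
    c=camera_params(cam);im=grab_frame(cam);cv2.imwrite(f"pics/{cam}4.png",im[:,:,::-1]);o={}
    for q in("stop_grip","stop_pawl","index_clip"):
        r=place_of(cam,q)
        if r:o[q]=w(cam,r[0]["at"],c);print(cam,q,round(r[0]["p"],2),o[q])
    for q in("stop_pawl","stop_grip"):
        if q in o and "index_clip" in o:print(q,"-clip along Y",(o[q]-o["index_clip"])[:2]@Y)
```

```text
7.8 [-0.3032 -1.059  -0.8526] 0.08789432313909677
wrist stop_grip 0.63 [0.462  0.0699 0.099 ]
wrist stop_pawl 0.93 [0.4396 0.1283 0.0297]
wrist index_clip 0.57 [0.4065 0.1169 0.0085]
stop_pawl -clip along Y -0.0004896793508345231
stop_grip -clip along Y -0.06296117371977479
scene stop_grip 0.61 [0.4626 0.0695 0.0997]
scene stop_pawl 0.67 [0.4454 0.1302 0.0252]
scene index_clip 0.56 [0.4024 0.1162 0.0068]
stop_pawl -clip along Y -0.001314404490429987
stop_grip -clip along Y -0.06428536123703145
side stop_grip 0.67 [0.4613 0.0713 0.0964]
side stop_pawl 0.74 [0.4386 0.1306 0.0261]
side index_clip 0.46 [0.4014 0.1185 0.006 ]
stop_pawl -clip along Y -0.0011802398215379163
stop_grip -clip along Y -0.06462484312568006
```

View pics/wrist4.png

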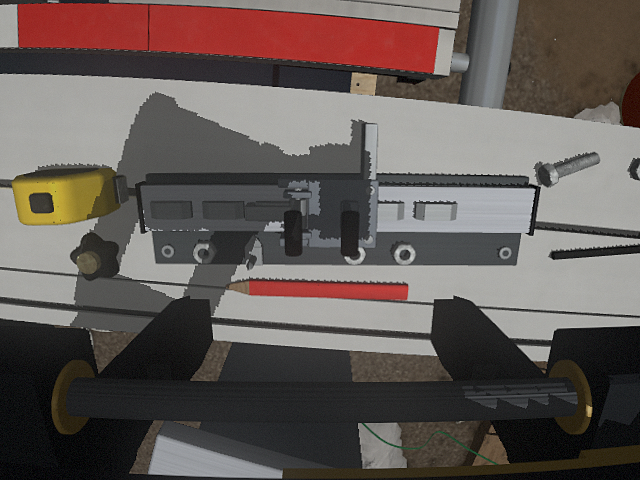

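The wrist picture shows the rolls at (293,232) and (350,230) and the clip at (255,248). I'll check the roll spacing, which should be 38 mm when the lever is fully released.

Run:
```python
from h import *
c=camera_params("wrist");g=lambda u,v:ray("wrist",(u,v),.102,c)[:2]
a,b=g(293,232),g(350,230);print(np.linalg.norm(a-b),(a+b)/2)
n1,n4=[ray("wrist",q,.015,c)[:2] for q in((404,253),(204,252))]
Y=(n4-n1)/np.linalg.norm(n4-n1);print(np.linalg.norm(n4-n1),((n1+n4)/2-(a+b)/2)@Y, "expect .059-.045=.014")
```

```text
0.037799574786282396 [0.46496428 0.0732957 ]
0.18032575234237536 0.01572104265210771 expect .059-.045=.014
```

The roll spacing is 37.8 mm, so the lever is fully back and the pawl is home. The stop is within about 2 mm of the notch position, so I'm handing in.

```bash
python3 -c "
from cell import ctrl
print(ctrl.finish_job())"
```

```text
the job is handed in; nothing more can be done
None
```

I moved the stop to the clip-marked notch (+45 mm) and handed the job in; before that the pawl measured within about 2 mm of the clip and the rolls were back at rest spacing (lever fully released), but the hand-in returned no verdict.

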